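# Demagnetise the scraper

## Task

The small bearing ring lying over the slot of the bench demagnetiser is finished: take it off and hang it on the post of the stand, fully down and let go. Then take the flat gasket scraper from the wooden tool rack, pass its blade down through the slot of the demagnetiser and finish while holding it there by the handle, still and upright, with more than half of the blade below the top and the handle not resting on it nor the blade pressing against the slot. Leave the other things on the bench where they are.

Things in the scene. Friction and masses are not known exactly. Their poses are not given: they have to be found in the camera images.
- demag_slot (a point): Centre of the slot, level with the top face, of the bench demagnetiser: a hollow grey box fixed to the bench, 150 mm (its x) by 170 mm (its y), 130 mm high, with a flat aluminium top 12 mm thick. The slot goes right through the top, 10 mm along x by 44 mm along y: 2 mm wider than the scraper's blade on every side. Below it the box is empty down to the bench. x is across the slot, y along it, z up.
- race_center (a point): Centre (half-way up) of the small steel bearing ring, 56 mm outside, 28 mm hole, 24 mm high, about 0.2 kg. It starts lying flat on the demagnetiser's top, covering the slot. z is its axis.
- stand_seat (a point): Centre of the seat of the steel stand fixed to the bench: a round foot 90 mm across and 8 mm high, on it a round seat 44 mm across whose top (this point) is 30 mm above the bench, and from it the upright post, 16 mm thick, rising 42 mm above this point. The ring hung fully down lies flat on the seat, its centre 12 mm above this point.
- scraper_handle (a point): Centre (half-way up) of the wooden handle of the gasket scraper, which starts standing upright, blade down, in one of the two slots of the rack. The handle is a flat rectangular block 18 mm thick (x) by 32 mm wide (y) by 70 mm tall (z); below it is the flat steel blade, 6 mm thick (x) by 40 mm wide (y), 90 mm long from handle to end, so the blade's end lies 125 mm below this point. About 0.2 kg. z is up along the handle.
- rack: Wooden tool rack fixed to the bench: a block 60 mm (x) by 140 mm (y), 60 mm high, with two slots in its top, each 12 mm by 46 mm (long along y) and 50 mm deep, their centres 35 mm either side of the middle along y. One holds the scraper, the other the drift. Origin at the centre of its underside.
- drift: bystander: a drift standing in the other slot of the rack, with a round wooden handle 26 mm thick and a steel shank 10 x 18 mm, 150 mm tall in all; origin at the centre of its lower end
- bigrace: bystander: large plain steel bearing ring, 90 mm across, 22 mm high, lying flat; origin at the centre of its underside
- wrench: bystander: steel wrench lying on the bench; origin on its underside
- screwdriver: bystander: screwdriver lying on the bench; origin on its underside
- oilcan: bystander: white plastic oil bottle with a black cap, 60 mm across, 160 mm tall; origin at the centre of its underside
- jar: bystander: glass jar with a steel cap, 70 mm across, 80 mm tall; origin at the centre of its underside
- carton: bystander: cardboard carton, 90 x 130 x 60 mm; origin at the centre of its underside

How it is judged (in metres and radians):
On the way:
1. the small ring hangs fully down on the stand's post, let go (horizontal distance between race_center and stand_seat below 0.009 m and z of race_center in the frame of stand_seat between 0.008 and 0.016 m and angle between race_center's own z axis and vertical below 0.1 rad and linear speed of race below 0.03 m/s and contact force between the fingers and race below 0.1 N), for 0.2 s.
At the end, for the whole second after the job is handed in: Ring flat on the seat, within 9 mm of the post's axis, let go. Scraper gripped (over 2 N), still, handle centre 36.5-80 mm above the demagnetiser's top and within 10 mm of the slot's centre, tilt under 0.12 rad, turn under 0.25 rad, under 4 N on the demagnetiser (all of step 1 and z of scraper_handle in the frame of demag_slot between 0.0365 and 0.08 m and x of scraper_handle in the frame of demag_slot between -0.01 and 0.01 m and y of scraper_handle in the frame of demag_slot between -0.01 and 0.01 m and angle between scraper_handle's own z axis and vertical below 0.12 rad and angle between the x axis of scraper_handle and the x axis of demag_slot, either way round below 0.25 rad and contact force between the fingers and scraper above 2 N and contact force between demag and scraper below 4 N and contact force between race and scraper below 0.1 N and linear speed of scraper below 0.02 m/s); the arm keeps its last pose, push and grip.
It fails at once if another thing on the bench is moved more than 40 mm (distance of any of drift, bigrace, wrench, screwdriver, oilcan, jar, carton from where it was at the start of the episode above 0.04 m).
It also fails if it takes over 61 s, if anything falls off the work surface, if the arm or the gripper's body presses on something with over 40 N, if the wrist force passes 120 N, or if a joint passes its speed limit or range.

## Robot

A 6-joint arm with a two-finger parallel gripper is mounted at the origin on the work surface. World frame = base frame: x ahead of the robot, y to its left, z up, the work surface at z = 0. Lengths are in mm, angles in rad, forces in N, time in s.
With the tool pointing down it reaches from about 300 to 750 mm from the base axis. Payload 8.5 kg.
Tool frame: the origin (TCP) lies at the very end of the fingers, on their centre line; the grasp point (between the pads) lies 19 mm behind it (tcp_to_grasp is the distance from the TCP to the grasp point, in mm); z points along the fingers, y is the line along which they close (so a half turn about z gives the same grasp; the last joint's range is limited). The gripper opens to 85 mm and grips with 20 to 120 N. Pads are 22 mm wide; open, the fingers measure 114 mm over their backs; the gripper's body (76 mm by 85 mm) begins 54 mm behind the grasp point. The pads swing forward as they close: fully open they stand 13 mm farther back than shut.
Start: joints at [0.96, 0.381, 1.297, -0, 1.464, -0.215], TCP at [212.04, 507.464, 231.322] pointing down, gripper open.
Joint ranges: [-3.11, 3.11], [-0.89, 2.33], [0.22, 2.48], [-1.42, 4.56], [0.17, 2.85], [-2.88, 2.88]. Speed limits (rad/s): [2.39, 2.39, 3.14, 3.14, 3.14, 3.14].

## Interface

Orientations are given as a 3x3 rotation matrix whose columns are the frame's x, y, z axes.
In Python, from plant import get_obs, capture, camera_params, close_job, tcp_to_grasp gives the robot as it stands.
- The arm moves only by the tool step_arm, never from a script. Its argument "deltas" is a list of rows, each an object with "xyz": the shift along the tool's x, y, z in cm, a list of three; "roll": the turn about the tool's z in degrees; "jaw": the finger opening in cm, from 0 to 8.54. In form: [{"xyz": [dx, dy, dz], "roll": roll, "jaw": jaw}, ...]. A call has 1 to 5 rows; each row is the pose to reach, as a shift and turn from the pose commanded when the call began, along the tool's axes at that moment; what a row does not reach only later rows make up. A row lasts 1/10 s, in which the tool goes at most 50 mm and 8.59 degrees, less where a joint would pass 70% of its speed; a pose out of reach is approached as far as the arm can. A call with a gripper value outside its range is refused whole. The fingers move at their own pace and stop on an object; "newtons" is the grip in N (left out, the last holds). Time passes only in rows, so rows that repeat a pose let the fingers close. It gives the time, the measured TCP pose, the force, the opening and the grip force at its end, in the units of the state.
- get_obs(): the state, without advancing time (a new reading comes with each control period).
- capture(name): name is "side" or "top"; returns the picture (400x640x3 uint8, blue, green, red); there is no depth.
- camera_params(name): a dict with "fx", "fy", "cx", "cy" (pixels), "xyz" and "attitude" of the camera in the world. Camera axes: x right, y up, looking along -z (the intrinsics and any distortion apply to the point x, -y, -z); pixel columns grow to the right and rows downward; lengths in mm; the calibration is good to about 2 mm. A picture is of the moment at which its call begins. camera_params takes no time and is no camera call.
- close_job(): hands the job in; it is judged then, once.
The state is a dict: "clock": time; "joints": joint angles; "dq": joint speeds; "joint_efforts": joint torques, N m; "position": TCP position; "ee_rot": TCP orientation; "ft_force": force on the tool from outside, world axes, zero at the start; "wrist_torque": the same for the moment, N m; "gripper_width": finger opening in mm; "finger_force": force on a finger pad.
Only numpy, scipy, OpenCV 4.12 (cv2) and the standard library are available. Lean on these libraries where they do the work, as an engineer would, in place of code of your own. Each camera call takes 0.05 s, during which the arm holds its last target. There are 200 camera calls.

## Working session

There is one attempt and no reset: what is moved stays moved. The work goes in short steps, Python scripts to look and compute and a tool call to move; the robot and the scene stay as the last step left them, time stands still between calls to the robot, and variables do not carry over. Pictures are saved under pics/ and viewed, at most 10 in all, crops included, and the job is handed in when it is done.

Besides the shell and the picture viewer there is one more tool, called after "Emit:" by a JSON object that holds its "name" and its "arguments". step_arm: Moves the arm, as the interface text tells. Its arguments: {"type":"object","properties":{"deltas":{"type":"array"},"newtons":{"type":"number"}},"required":["deltas"]}

```bash
mkdir -p pics; cat > h.py <<'E'
import numpy as np,cv2
from plant import *
def proj(n,P):
    c=camera_params(n);R=np.array(c["attitude"]);p=(np.atleast_2d(P)-np.array(c["xyz"]))@R
    x,y,z=p[:,0],-p[:,1],-p[:,2]
    return np.c_[c["fx"]*x/z+c["cx"],c["fy"]*y/z+c["cy"]]
def back(n,uv,z):
    c=camera_params(n);R=np.array(c["attitude"]);u,v=uv
    d=R@np.array([(u-c["cx"])/c["fx"],-(v-c["cy"])/c["fy"],-1]);o=np.array(c["xyz"])
    return o+d*(z-o[2])/d[2]
E
python3 - <<'E'
from h import *
for n in("top","side"):
    print(n,camera_params(n)); cv2.imwrite(f"pics/{n}0.png",capture(n))
print(get_obs())
E
```

```text
top {'fx': 424.73391824248245, 'fy': 424.73391824248245, 'cx': 311.1951310786379, 'cy': 194.611604766464, 'xyz': array([ 362.29983833,  -10.33993565, 1161.18942002]), 'attitude': array([[-0.10811999,  0.97262258, -0.20570702],
       [-0.99412475, -0.10684112,  0.01734833],
       [-0.00510459,  0.20637414,  0.97845984]])}
side {'fx': 363.12433046956755, 'fy': 363.12433046956755, 'cx': 321.7147154639809, 'cy': 203.8697158181188, 'xyz': array([ 124.98383504, -634.20298665,  652.29116754]), 'attitude': array([[ 0.80967658,  0.3301564 , -0.4852016 ],
       [-0.58677549,  0.47074456, -0.65885817],
       [ 0.01087977,  0.81816643,  0.57487852]])}
{'clock': 0.1, 'joints': array([ 9.59700494e-01,  3.81138519e-01,  1.29816008e+00,  1.74422276e-05,
        1.46358164e+00, -2.15296647e-01]), 'dq': array([ 0.00032253, -0.00037239, -0.00257596,  0.00195624, -0.00102935,
       -0.00116048]), 'joint_efforts': array([ 4.37526396e-03, -4.49219584e+01, -2.31658924e+01, -1.52914454e-04,
        3.62023304e-03, -2.69826239e-05]), 'position': array([211.89693068, 507.26705119, 230.77659473]), 'ee_rot': array([[-9.22687903e-01,  3.85546972e-01, -7.52974543e-04],
       [ 3.85547596e-01,  9.22687357e-01, -1.04460646e-03],
       [ 2.92015233e-04, -1.25415327e-03, -9.99999171e-01]]), 'ft_force': array([-0.66716206,  0.04453975,  0.30456813]), 'wrist_torque': array([-9.19943400e-03,  2.18272557e-02, -4.37713366e-05]), 'finger_force': 0.0, 'gripper_width': 85.2803845496112}
```

View pics/top0.png

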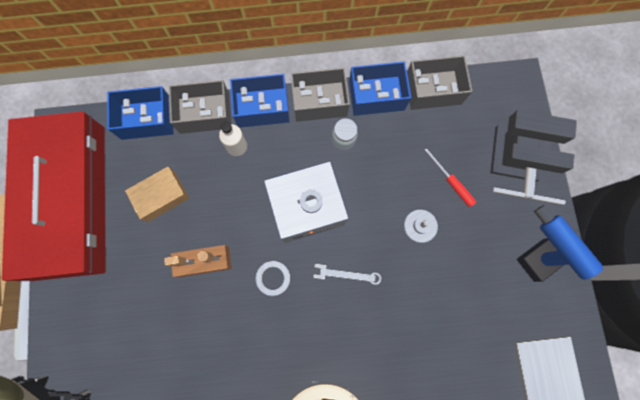

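View pics/side0.png

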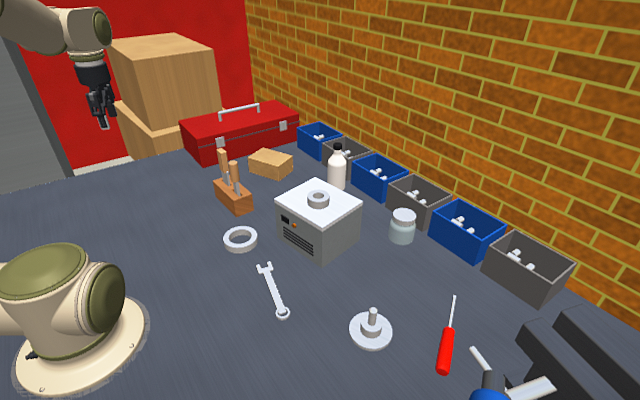

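The top view shows the demagnetiser at about (307,200) with the ring at (311,201), the stand at (421,226) and the rack at (200,260). The side view shows the same things: ring (318,198), post (372,320), rack (233,190). Next I'll look at enlargements.

```bash
python3 - <<'E'
from h import *
a=cv2.imread("pics/top0.png");b=cv2.imread("pics/side0.png")
cv2.imwrite("pics/ca.png",cv2.resize(a[155:305,155:355],None,fx=4,fy=4,interpolation=cv2.INTER_CUBIC))
cv2.imwrite("pics/cb.png",cv2.resize(b[140:290,200:400],None,fx=4,fy=4,interpolation=cv2.INTER_CUBIC))
E
```

```text
(no output)
```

View pics/ca.png

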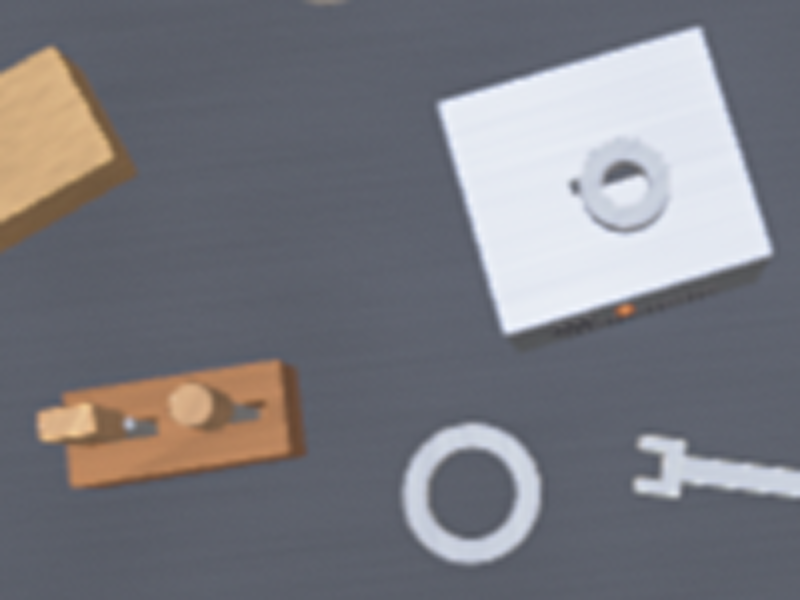

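View pics/cb.png

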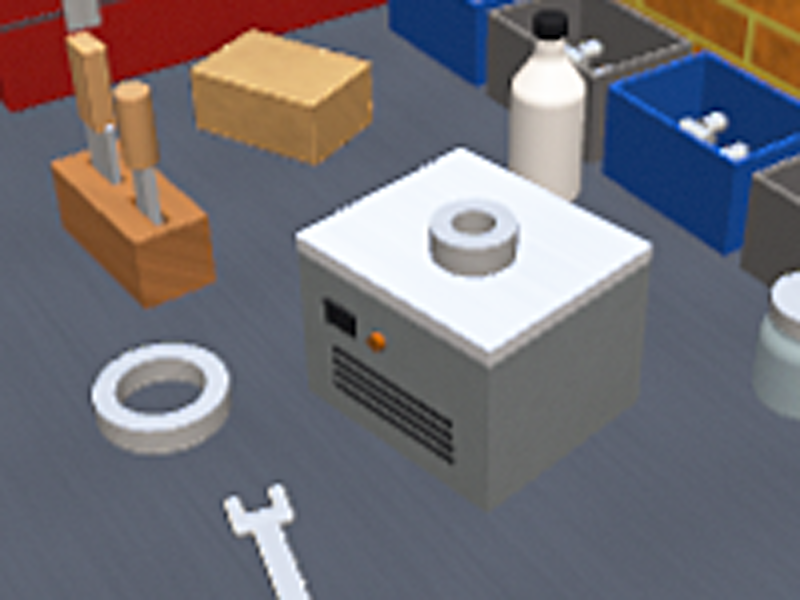

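The crops show the demagnetiser's top corners, the ring with a slot end peeking out at crop (575,186), and the rack's top corners with the flat scraper handle at its left end and the round drift beside it. Next I'll convert these to positions.

```bash
python3 - <<'E'
from h import *
from scipy.optimize import least_squares
np.set_printoptions(precision=1,suppress=True)
A=lambda p:(np.array(p)+.5)/4-.5+np.array([155,155]); B=lambda p:(np.array(p)+.5)/4-.5+np.array([200,140])
def rect(w,h,x,y,z,t):
    c=np.array([[-w,-h],[w,-h],[w,h],[-w,h]])/2;R=np.array([[np.cos(t),-np.sin(t)],[np.sin(t),np.cos(t)]])
    return np.c_[c@R.T+[x,y],np.full(4,z)]
from scipy.optimize import linear_sum_assignment as lsa
def fit(w,h,z,tp,sp,t0):
    tp=[A(p) for p in tp];sp=[B(p) for p in sp]
    def res(q):
        r=[]
        for n,P in(("top",tp),("side",sp)):
            if not len(P):continue
            Q=proj(n,rect(w,h,q[0],q[1],z,q[2]));D=np.linalg.norm(Q[:,None]-np.array(P)[None],axis=2);i,j=lsa(D)
            r+=list((Q[i]-np.array(P)[j]).ravel())
        return np.array(r)
    x0=back("top",np.mean(tp,0),z)
    best=min((least_squares(res,[x0[0],x0[1],t]) for t in t0),key=lambda s:s.cost)
    print(best.x[:2],"yaw deg",np.degrees(best.x[2]),"res",best.fun)
T=np.radians([-20,-8,8,20])
DT=[(438,102),(702,27),(772,254),(505,334)];DS=[(297,240),(462,148),(652,247),(488,362)]
print("demag");fit(150,170,130,DT,[],T);fit(150,170,130,DT,DS,T)
print("rack");fit(60,140,60,[(62,393),(280,360),(292,457),(70,488)],[],T);
fit(60,140,60,[(62,393),(280,360),(292,457),(70,488)],[(52,165),(120,142),(214,216),(140,240)],T)
print("ring",back("top",A((625,184)),154),back("side",B((474,222)),154))
print("slot end",back("top",A((571,187)),130))
print("handle z170", back("top",A((66,420)),170),back("side",B((87,41)),170))
print("drift",back("top",A((192,403)),160),back("side",B((134,92)),160))
# stand: seat circle / foot
print("stand foot",back("top",(421.3,226),8))
print(proj("top",[[400,-170,30]]))
a=cv2.imread("pics/top0.png")[200:250,395:450]; b=cv2.imread("pics/side0.png")[290:360,335:405]
c=np.hstack([cv2.resize(a,(400,400*50//55),interpolation=3)[:360],cv2.resize(b,(360,360),interpolation=3)])
print(c.shape);cv2.imwrite("pics/st.png",c)
E
```

```text
demag
[569.5 -13.9] yaw deg 10.294603689849357 res [-0.  -0.1 -0.4  0.3  0.5  0.2 -0.  -0.3]
[568.8 -15.3] yaw deg 10.325032764260577 res [ 0.5  0.1  0.1  0.5  1.1  0.4  0.6 -0.1  0.1 -2.5  0.  -0.2 -0.2  0.2
 -0.3 -1.3]
rack
[452.9 276.3] yaw deg 2.1754219883527544 res [-0.6 -0.5 -0.1  0.5  0.4  0.2  0.3 -0.1]
[454.3 275.4] yaw deg 2.998996072015868 res [-0.2 -1.5  0.  -0.5  0.6  0.   0.8 -0.4 -1.2  0.8 -1.3 -0.4 -0.  -0.9
 -0.6 -0.6]
ring [559.4 -25.8 154. ] [560.3 -27.6 154. ]
slot end [565.8   7.2 130. ]
handle z170 [453.2 310.9 170. ] [453.3 307.7 170. ]
drift [456.  240.3 160. ] [455.3 234.8 160. ]
stand foot [ 484.9 -320.     8. ]
[[372.2 262.9]]
(360, 760, 3)
```

View pics/st.png

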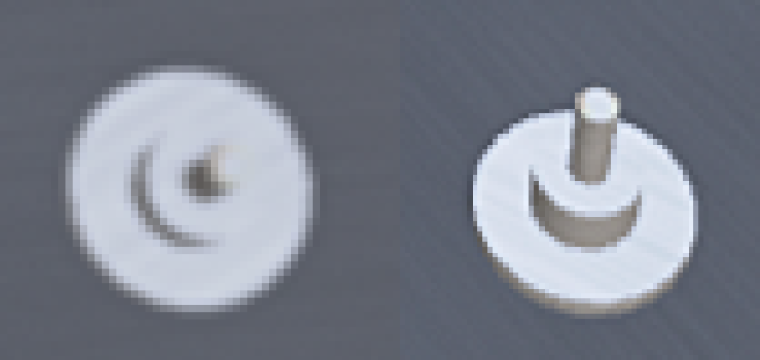

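The stand foot centre in the top view is at about (421,226), and the post top in the side view at about (373,310). That gives:

| Item | Position (mm) |
|---|---|
| Ring | (559.5, -26) |
| Slot | (569.4, -14), yaw 10.3° |
| Stand | (485, -320) |
| Scraper | (453, 309) |

Now I'll move to the ring.

Emit:
{"name": "step_arm", "arguments": {"deltas": [{"xyz": [-4,-2.7,0],"roll": 8.5,"jaw": 8.5},{"xyz": [-8,-5.4,0],"roll": 17,"jaw": 8.5},{"xyz": [-12,-8.1,0],"roll": 25.5,"jaw": 8.5},{"xyz": [-16,-10.8,0],"roll": 34,"jaw": 8.5},{"xyz": [-20,-13.5,0],"roll": 42,"jaw": 8.5}], "newtons": 40}}

```text
clock: 0.6
position: [345.0, 304.1, 231.2]
ee_rot: [[-0.423, 0.906, -0.0], [0.906, 0.423, -0.0], [0.0, -0.0, -1.0]]
ft_force: [0.7, 0.5, 0.0]
gripper_width: 85.1
finger_force: 0.0
```

Emit:
{"name": "step_arm", "arguments": {"deltas": [{"xyz": [-4.5,0.6,0],"roll": 8,"jaw": 8.5},{"xyz": [-9,1.2,0],"roll": 16,"jaw": 8.5},{"xyz": [-13.5,1.9,0],"roll": 23,"jaw": 8.5},{"xyz": [-18,2.5,0],"roll": 23,"jaw": 8.5},{"xyz": [-22.5,3.1,0],"roll": 23,"jaw": 8.5}]}}

```text
clock: 1.1
position: [469.4, 113.9, 231.2]
ee_rot: [[-0.04, 0.999, -0.0], [0.999, 0.04, 0.0], [0.0, -0.0, -1.0]]
ft_force: [0.7, 0.3, 0.0]
gripper_width: 84.7
finger_force: 0.0
```

Emit:
{"name": "step_arm", "arguments": {"deltas": [{"xyz": [-4.8,2.9,0],"roll": 0,"jaw": 8.5},{"xyz": [-9.6,5.7,0],"roll": 0,"jaw": 8.5},{"xyz": [-14.45,8.6,0],"roll": 0,"jaw": 8.5},{"xyz": [-14.45,8.6,3],"roll": 0,"jaw": 8.5},{"xyz": [-14.45,8.6,4.5],"roll": 0,"jaw": 8.5}]}}

```text
clock: 1.6
position: [561.0, -27.7, 183.6]
ee_rot: [[-0.037, 0.999, -0.003], [0.999, 0.037, 0.0], [0.0, -0.003, -1.0]]
ft_force: [0.8, 0.6, -0.9]
gripper_width: 84.9
finger_force: 0.0
```

```bash
python3 - <<'E'
from h import *
o=get_obs();print(o["position"],proj("side",[[559.5,-26,154]]),proj("top",[o["position"]]))
a=capture("side")[130:270,230:410]; b=capture("top")[150:240,260:360]
cv2.imwrite("pics/r1.png",np.hstack([cv2.resize(a,(400,311),interpolation=3),cv2.resize(b,(346,311),interpolation=3)]))
E
```

```text
[560.9953966  -27.73687924 183.64092809] [[317.47599274 194.94068941]] [[311.53646084 197.43257125]]
```

View pics/r1.png

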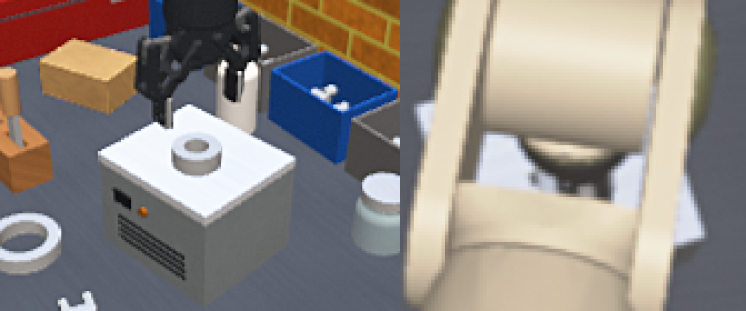

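The side view (left) shows the open fingers straddling the ring, with the ring at crop (197,150). The arm hides the ring in the top view. Descending.

Emit:
{"name": "step_arm", "arguments": {"deltas": [{"xyz": [0,0,2],"roll": 0,"jaw": 8.5},{"xyz": [0,0,4],"roll": 0,"jaw": 8.5},{"xyz": [0,0,5.2],"roll": 0,"jaw": 8.5},{"xyz": [0,0,5.2],"roll": 0,"jaw": 5.0},{"xyz": [0,0,5.2],"roll": 0,"jaw": 5.0}]}}

```text
clock: 2.2
position: [561.0, -25.1, 135.3]
ee_rot: [[-0.041, 0.999, 0.001], [0.999, 0.041, -0.0], [-0.0, 0.001, -1.0]]
ft_force: [0.1, 0.9, 1.1]
gripper_width: 58.9
finger_force: 1.1
```

Emit:
{"name": "step_arm", "arguments": {"deltas": [{"xyz": [0,0,0],"roll": 0,"jaw": 5.0},{"xyz": [0,0,0],"roll": 0,"jaw": 5.0},{"xyz": [0,0,0],"roll": 0,"jaw": 5.0},{"xyz": [0,0,0],"roll": 0,"jaw": 5.0},{"xyz": [0,0,0],"roll": 0,"jaw": 5.0}]}}

```text
clock: 2.7
position: [561.2, -25.2, 135.7]
ee_rot: [[-0.041, 0.999, 0.002], [0.999, 0.041, -0.0], [-0.001, 0.002, -1.0]]
ft_force: [-0.0, 0.2, 6.6]
gripper_width: 53.8
finger_force: 43.7
```

Emit:
{"name": "step_arm", "arguments": {"deltas": [{"xyz": [0,0,-2],"roll": 0,"jaw": 5.0},{"xyz": [0,0,-4],"roll": 0,"jaw": 5.0},{"xyz": [0,0,-4],"roll": 0,"jaw": 5.0},{"xyz": [0,0,-4],"roll": 0,"jaw": 5.0}]}}

```text
clock: 3.1
position: [560.4, -25.2, 173.9]
ee_rot: [[-0.041, 0.999, -0.0], [0.999, 0.041, -0.0], [-0.0, -0.0, -1.0]]
ft_force: [0.1, 0.6, -2.4]
gripper_width: 53.3
finger_force: 43.0
```

```bash
python3 - <<'E'
from h import *
o=get_obs();p=o["position"];print(p,o["finger_force"])
print(proj("side",[p]))
a=capture("side")[130:250,250:390]; b=capture("top")[160:240,270:350]
cv2.imwrite("pics/r2.png",np.hstack([cv2.resize(a,(490,420),interpolation=3),cv2.resize(b,(300,420),interpolation=3)]))
E
```

```text
[560.37833191 -25.17652913 173.93793758] 42.953924937173724
[[317.607905   187.88360351]]
```

View pics/r2.png

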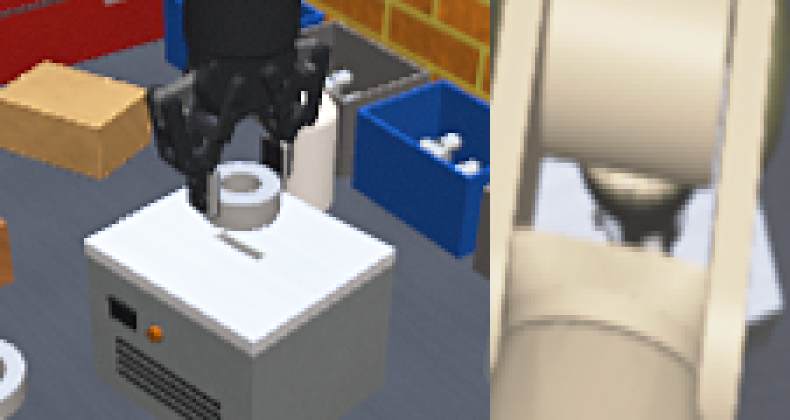

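The ring is held by the fingers, with its top face centre at side crop (248,182). The slot is now visible, centred at crop (240,246).

```bash
python3 - <<'E'
from h import *
np.set_printoptions(precision=1,suppress=True)
s=lambda x,y:((x+.5)/3.5-.5+250,(y+.5)/3.5-.5+130)
print("ring",back("side",s(248,182),192.3))
a,b=back("side",s(218,236),130),back("side",s(263,257),130);print("slot",(a+b)/2,np.degrees(np.arctan2(*(b-a)[:2])),np.linalg.norm(a-b))
print("post side",back("side",(373.3,310.0),72))
t=cv2.cvtColor(cv2.imread("pics/side0.png"),6);
print("foot side",back("side",(448/1,0) if 0 else ((585-400)/5.143+334.6,203/5.143+289.6),8))
E
```

```text
ring [565.6 -29.8 192.3]
slot [568.6 -16.9 130. ] 164.7004109622272 42.136285123904614
post side [ 484.8 -321.4   72. ]
foot side [ 486.7 -319.7    8. ]
```

Emit:
{"name": "step_arm", "arguments": {"deltas": [{"xyz": [-4,-1.2,-1],"roll": 0,"jaw": 5.0},{"xyz": [-8.4,-2.5,-1],"roll": 0,"jaw": 5.0},{"xyz": [-12.8,-3.8,-1],"roll": 0,"jaw": 5.0},{"xyz": [-17.2,-5.2,-1],"roll": 0,"jaw": 5.0},{"xyz": [-21,-6.3,0],"roll": 0,"jaw": 5.0}]}}

```text
clock: 3.7
position: [505.5, -239.8, 174.2]
ee_rot: [[-0.04, 0.999, 0.001], [0.999, 0.04, -0.001], [-0.001, 0.001, -1.0]]
ft_force: [0.9, -0.0, -1.8]
gripper_width: 53.5
finger_force: 43.0
```

Emit:
{"name": "step_arm", "arguments": {"deltas": [{"xyz": [-4,-1.2,0],"roll": 0,"jaw": 5.0},{"xyz": [-7,-2.1,0],"roll": 0,"jaw": 5.0},{"xyz": [-8,-2.4,3],"roll": 0,"jaw": 5.0},{"xyz": [-8,-2.4,6],"roll": 0,"jaw": 5.0},{"xyz": [-8,-2.4,7],"roll": 0,"jaw": 5.0}]}}

```text
clock: 4.2
position: [483.8, -317.7, 100.6]
ee_rot: [[-0.04, 0.999, -0.005], [0.999, 0.04, 0.005], [0.005, -0.005, -1.0]]
ft_force: [-0.2, 0.9, -1.7]
gripper_width: 53.9
finger_force: 42.8
```

```bash
python3 - <<'E'
from h import *
o=get_obs();p=o["position"];print(p,o["finger_force"],o["gripper_width"])
a=capture("side")[260:370,305:435]; b=capture("top")[180:270,375:465]
cv2.imwrite("pics/r3.png",np.hstack([cv2.resize(a,(496,420),interpolation=3),cv2.resize(b,(300,420),interpolation=3)]))
E
```

```text
[ 483.83568939 -317.67782121  100.60443618] 42.84149012295529 53.85017845641224
```

View pics/r3.png

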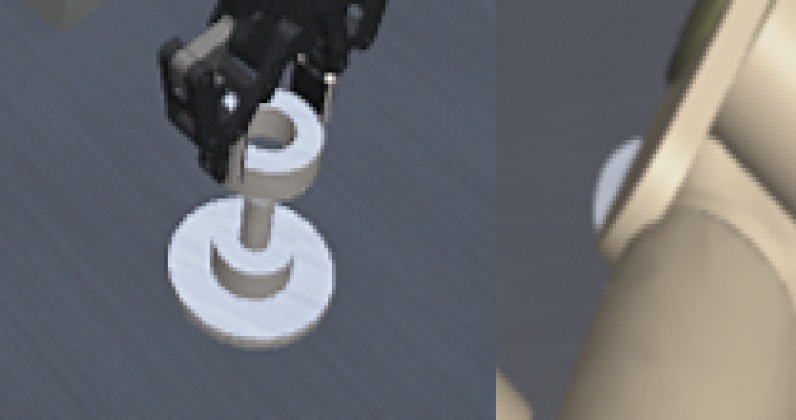

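In the side view the ring's hole, at about (268,130), lines up with the post axis, which reaches that height at about x=266. Lowering.

Emit:
{"name": "step_arm", "arguments": {"deltas": [{"xyz": [0,0,1.5],"roll": 0,"jaw": 5.0},{"xyz": [0,0,3],"roll": 0,"jaw": 5.0},{"xyz": [0,0,4.5],"roll": 0,"jaw": 5.0},{"xyz": [0,0,4.5],"roll": 0,"jaw": 5.0}]}}

```text
clock: 4.7
position: [485.4, -318.0, 59.0]
ee_rot: [[-0.041, 0.999, -0.001], [0.999, 0.041, 0.001], [0.001, -0.001, -1.0]]
ft_force: [0.1, 0.0, -2.3]
gripper_width: 53.5
finger_force: 42.9
```

Emit:
{"name": "step_arm", "arguments": {"deltas": [{"xyz": [0,0,1.2],"roll": 0,"jaw": 5.0},{"xyz": [0,0,1.9],"roll": 0,"jaw": 5.0},{"xyz": [0,0,2.2],"roll": 0,"jaw": 5.0},{"xyz": [0,0,2.2],"roll": 0,"jaw": 5.0}]}}

```text
clock: 5.1
position: [485.4, -318.4, 37.1]
ee_rot: [[-0.041, 0.999, -0.0], [0.999, 0.041, 0.0], [0.0, -0.0, -1.0]]
ft_force: [-0.1, 0.5, -1.4]
gripper_width: 53.5
finger_force: 42.9
```

Release there, a little above the seat, then rise.

Emit:
{"name": "step_arm", "arguments": {"deltas": [{"xyz": [0,0,0],"roll": 0,"jaw": 7.0},{"xyz": [0,0,0],"roll": 0,"jaw": 8.5},{"xyz": [0,0,0],"roll": 0,"jaw": 8.5},{"xyz": [0,0,0],"roll": 0,"jaw": 8.5},{"xyz": [0,0,0],"roll": 0,"jaw": 8.5}]}}

```text
clock: 5.6
position: [485.4, -318.5, 37.5]
ee_rot: [[-0.041, 0.999, 0.0], [0.999, 0.041, -0.0], [-0.0, 0.0, -1.0]]
ft_force: [0.4, -1.0, -0.1]
gripper_width: 85.3
finger_force: 0.0
```

Emit:
{"name": "step_arm", "arguments": {"deltas": [{"xyz": [0,0,-3],"roll": 0,"jaw": 8.5},{"xyz": [0,0,-7],"roll": 0,"jaw": 8.5},{"xyz": [0,0,-11.5],"roll": 0,"jaw": 8.5},{"xyz": [0,0,-16],"roll": 0,"jaw": 8.5},{"xyz": [0,0,-20.5],"roll": 0,"jaw": 8.5}]}}

```text
clock: 6.1
position: [485.1, -318.2, 244.4]
ee_rot: [[-0.041, 0.999, 0.0], [0.999, 0.041, -0.0], [-0.0, 0.0, -1.0]]
ft_force: [0.4, -0.2, -0.5]
gripper_width: 85.3
finger_force: 0.0
```

Emit:
{"name": "step_arm", "arguments": {"deltas": [{"xyz": [4.5,0,0],"roll": 0,"jaw": 8.5},{"xyz": [9,0,0],"roll": 0,"jaw": 8.5},{"xyz": [13.5,0,0],"roll": 0,"jaw": 8.5},{"xyz": [18,0,0],"roll": 0,"jaw": 8.5},{"xyz": [22.5,0,0],"roll": 0,"jaw": 8.5}]}}

```text
clock: 6.6
position: [475.8, -92.0, 242.5]
ee_rot: [[-0.04, 0.999, 0.0], [0.999, 0.04, -0.0], [-0.0, 0.0, -1.0]]
ft_force: [0.7, -0.6, -0.3]
gripper_width: 84.9
finger_force: 0.0
```

Emit:
{"name": "step_arm", "arguments": {"deltas": [{"xyz": [4.5,0,0],"roll": 0,"jaw": 8.5},{"xyz": [9,0,0],"roll": 0,"jaw": 8.5},{"xyz": [13.5,0,0],"roll": 0,"jaw": 8.5},{"xyz": [18,0,0],"roll": 0,"jaw": 8.5},{"xyz": [22.5,0,0],"roll": 0,"jaw": 8.5}]}}

```text
clock: 7.1
position: [466.7, 132.9, 242.6]
ee_rot: [[-0.04, 0.999, 0.0], [0.999, 0.04, -0.0], [-0.0, 0.0, -1.0]]
ft_force: [0.5, 0.5, -0.2]
gripper_width: 84.9
finger_force: 0.0
```

```bash
python3 - <<'E'
from h import *
o=get_obs();p=o["position"];print(p,o["ee_rot"],o["joints"])
S=capture("side");T=capture("top");cv2.imwrite("pics/S4.png",S);cv2.imwrite("pics/T4.png",T)
a=S[290:360,335:405]; b=T[200:250,395:450]
c=S[120:220,190:310]
cv2.imwrite("pics/r4.png",np.vstack([np.hstack([cv2.resize(a,(300,300),interpolation=3),cv2.resize(b,(330,300),interpolation=3)]),cv2.resize(T[170:230,260:360+26],(630,300),interpolation=3)]))
E
```

```text
[466.68758839 132.90061542 242.55187855] [[-4.04150572e-02  9.99182869e-01  4.65495271e-04]
 [ 9.99182977e-01  4.04150722e-02 -2.27530345e-05]
 [-4.15474673e-05  4.64195386e-04 -9.99999891e-01]] [ 3.28728951e-02  2.57898498e-01  1.44822179e+00 -3.83935798e-05
  1.43500787e+00 -7.54799355e-03]
```

View pics/r4.png

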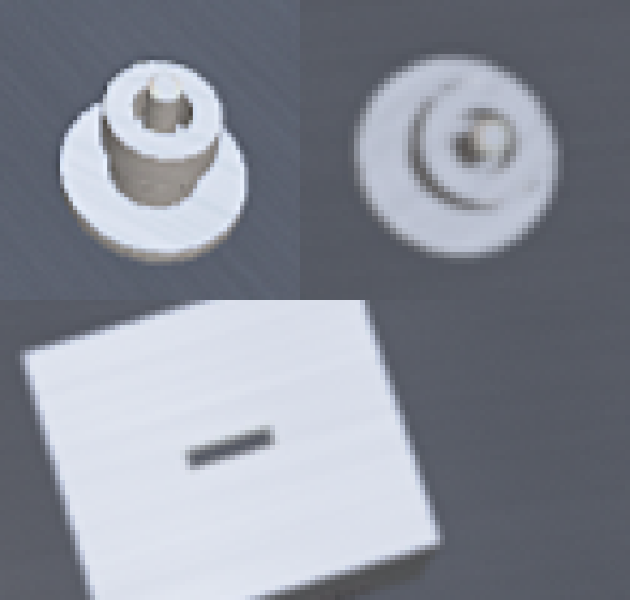

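The ring is flat on the seat around the post and let go. The slot is clear in the top view, at about (230,447) in the lower panel. Going to the scraper.

Emit:
{"name": "step_arm", "arguments": {"deltas": [{"xyz": [4.5,-0.2,0],"roll": 0,"jaw": 8.5},{"xyz": [9,-0.3,0],"roll": 0,"jaw": 8.5},{"xyz": [13.5,-0.5,0],"roll": 0,"jaw": 8.5},{"xyz": [17.7,-0.65,0],"roll": 0,"jaw": 8.5},{"xyz": [17.7,-0.65,3],"roll": 0,"jaw": 8.5}]}}

```text
clock: 7.7
position: [454.3, 311.8, 214.8]
ee_rot: [[-0.045, 0.999, 0.007], [0.999, 0.045, 0.004], [0.003, 0.007, -1.0]]
ft_force: [1.5, -0.5, -0.5]
gripper_width: 85.0
finger_force: 0.0
```

Emit:
{"name": "step_arm", "arguments": {"deltas": [{"xyz": [0,0,3],"roll": 0,"jaw": 8.5},{"xyz": [0,0,6],"roll": 0,"jaw": 8.5},{"xyz": [0,0,8.5],"roll": 0,"jaw": 8.5},{"xyz": [0,0,8.5],"roll": 0,"jaw": 8.5}]}}

```text
clock: 8.1
position: [452.3, 306.6, 124.6]
ee_rot: [[-0.04, 0.999, -0.006], [0.999, 0.04, -0.002], [-0.002, -0.006, -1.0]]
ft_force: [-0.7, 0.2, 0.7]
gripper_width: 84.8
finger_force: 0.0
```

Emit:
{"name": "step_arm", "arguments": {"deltas": [{"xyz": [0,0,0],"roll": 0,"jaw": 5},{"xyz": [0,0,0],"roll": 0,"jaw": 3},{"xyz": [0,0,0],"roll": 0,"jaw": 1.4},{"xyz": [0,0,0],"roll": 0,"jaw": 1.4},{"xyz": [0,0,0],"roll": 0,"jaw": 1.4}]}}

```text
clock: 8.6
position: [453.2, 307.8, 128.1]
ee_rot: [[-0.041, 0.999, -0.0], [0.999, 0.041, 0.0], [0.0, -0.0, -1.0]]
ft_force: [-2.5, -0.7, 5.3]
gripper_width: 17.6
finger_force: 38.7
```

Emit:
{"name": "step_arm", "arguments": {"deltas": [{"xyz": [0,0,0],"roll": 0,"jaw": 1.4},{"xyz": [0,0,0],"roll": 0,"jaw": 1.4},{"xyz": [0,0,0],"roll": 0,"jaw": 1.4},{"xyz": [0,0,0],"roll": 0,"jaw": 1.4},{"xyz": [0,0,0],"roll": 0,"jaw": 1.4}]}}

```text
clock: 9.1
position: [453.2, 307.8, 128.1]
ee_rot: [[-0.041, 0.999, -0.0], [0.999, 0.041, 0.0], [0.0, -0.0, -1.0]]
ft_force: [-2.7, -0.8, 5.6]
gripper_width: 17.4
finger_force: 38.7
```

Emit:
{"name": "step_arm", "arguments": {"deltas": [{"xyz": [0,0,-2],"roll": 0,"jaw": 1.4},{"xyz": [0,0,-5],"roll": 0,"jaw": 1.4},{"xyz": [0,0,-9],"roll": 0,"jaw": 1.4},{"xyz": [0,0,-13],"roll": 0,"jaw": 1.4},{"xyz": [0,0,-17],"roll": 0,"jaw": 1.4}]}}

```text
clock: 9.6
position: [453.0, 307.6, 299.0]
ee_rot: [[-0.041, 0.999, -0.0], [0.999, 0.041, -0.0], [-0.0, -0.0, -1.0]]
ft_force: [0.5, 0.1, -2.1]
gripper_width: 17.6
finger_force: 39.4
```

```bash
python3 - <<'E'
from h import *
np.set_printoptions(precision=1,suppress=True)
o=get_obs();print(o["position"],o["gripper_width"],o["finger_force"],o["ft_force"])
S=cv2.imread("pics/S4.png");T=cv2.imread("pics/T4.png")
for n,I,(x0,y0,x1,y1) in(("top",T,(280,185,330,215)),("side",S,(300,185,340,215))):
    g=cv2.cvtColor(I,6)[y0:y1,x0:x1].astype(float); bg=np.median(g)
    w=np.clip((bg-g-15)/100,0,None); lab=cv2.connectedComponentsWithStats((w>0.2).astype(np.uint8)); 
    k=[i for i in range(1,lab[0]) if lab[2][i,4]>15]; print(n,bg,[ (lab[2][i],lab[3][i]) for i in k])
    i=max(k,key=lambda i:lab[2][i,4]);m=cv2.dilate((lab[1]==i).astype(np.uint8),np.ones((3,3)))
    ys,xs=np.nonzero(m);ww=w[ys,xs];c=np.array([(xs*ww).sum(),(ys*ww).sum()])/ww.sum()+[x0,y0]
    print(c,back(n,c,130),back(n,c,124))
    print("proj of model ends",proj(n,[[569.4,-14,130]]))
E
```

```text
[453.  307.6 299. ] 17.601611487322028 39.41955506801605 [ 0.5  0.1 -2.1]
top 224.0 [(array([17, 10, 18,  9, 78], dtype=int32), array([25.6, 14.1]))]
[305.5 199.1] [569.3 -13.4 130. ] [570.5 -13.5 124. ]
proj of model ends [[305.7 199.1]]
side 246.0 [(array([33,  0,  7,  4, 16], dtype=int32), array([36.9,  0.9])), (array([12, 12, 13,  7, 31], dtype=int32), array([18.1, 15. ]))]
[318.3 200. ] [568.6 -17.  130. ] [573.7  -9.9 124. ]
proj of model ends [[317.9 199.4]]
```

Emit:
{"name": "step_arm", "arguments": {"deltas": [{"xyz": [-3.5,1.1,0],"roll": 0,"jaw": 1.4},{"xyz": [-7.5,2.3,0],"roll": 0,"jaw": 1.4},{"xyz": [-11.5,3.6,0],"roll": 0,"jaw": 1.4},{"xyz": [-15.5,4.8,0],"roll": 0,"jaw": 1.4},{"xyz": [-19.5,6.1,0],"roll": 0,"jaw": 1.4}]}}

```text
clock: 10.1
position: [522.4, 113.8, 297.4]
ee_rot: [[-0.041, 0.999, -0.0], [0.999, 0.041, 0.0], [0.0, -0.0, -1.0]]
ft_force: [-0.1, 0.8, -1.2]
gripper_width: 17.6
finger_force: 39.5
```

Emit:
{"name": "step_arm", "arguments": {"deltas": [{"xyz": [-4,1.2,0],"roll": -2.5,"jaw": 1.4},{"xyz": [-8,2.5,0],"roll": -5,"jaw": 1.4},{"xyz": [-12,3.8,0],"roll": -8,"jaw": 1.4},{"xyz": [-13.35,4.15,1],"roll": -8,"jaw": 1.4},{"xyz": [-13.35,4.15,2],"roll": -8,"jaw": 1.4}]}}

```text
clock: 10.6
position: [569.4, -18.0, 276.2]
ee_rot: [[-0.176, 0.984, -0.001], [0.984, 0.176, 0.0], [0.0, -0.001, -1.0]]
ft_force: [-0.1, 0.3, -2.0]
gripper_width: 18.0
finger_force: 39.5
```

Emit:
{"name": "step_arm", "arguments": {"deltas": [{"xyz": [0,0,1.5],"roll": 0,"jaw": 1.4},{"xyz": [0,0,1.5],"roll": 0,"jaw": 1.4},{"xyz": [0,0,1.5],"roll": 0,"jaw": 1.4}]}}

```text
clock: 10.9
position: [568.9, -15.3, 262.5]
ee_rot: [[-0.18, 0.984, -0.0], [0.984, 0.18, 0.0], [0.0, -0.0, -1.0]]
ft_force: [-0.8, -0.1, -1.0]
gripper_width: 17.3
finger_force: 39.5
```

```bash
python3 - <<'E'
from h import *
np.set_printoptions(precision=1,suppress=True)
o=get_obs();p=o["position"];print(p,o["ee_rot"][:,1],o["finger_force"])
S=capture("side");cv2.imwrite("pics/S5.png",S);T=capture("top")
# predicted blade end corners if handle centre is over slot, end z ~
ze=p[2]-128.1+10; print("end z",ze,proj("side",[[569.3,-13.4,ze],[568.8,-16.5,ze],[569,-15,130]]))
a=cv2.resize(S[140:220,275:355],(800,800),interpolation=3)[:600]
b=S[150:215,280:360]
cv2.imwrite("pics/r5.png",cv2.resize(b,(720,585),interpolation=3))
E
```

```text
[568.9 -15.3 262.5] [ 1.   0.2 -0. ] 39.516815543174744
end z 144.38542076584102 [[317.7 194.6]
 [318.3 195.2]
 [318.  199.6]]
```

View pics/r5.png

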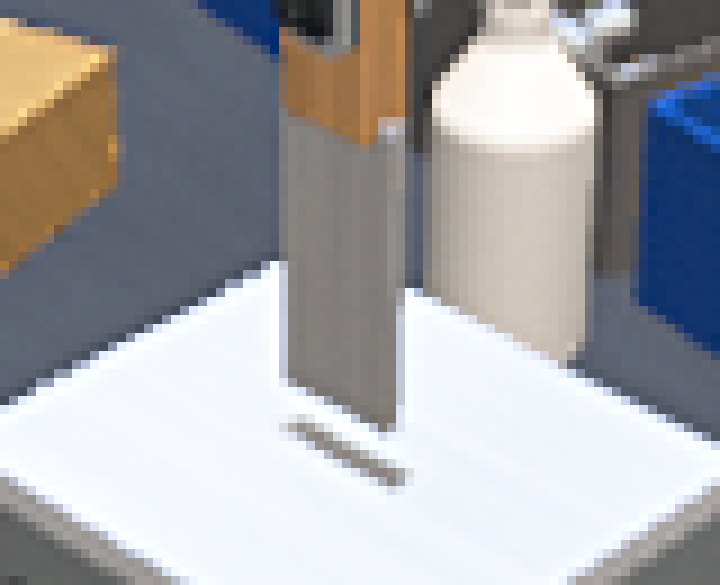

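The blade end corners are at crop (286,383), (390,432) and (404,424). The slot runs from about (284,425) to (408,478), just below the blade. Next I'll work out the relative offset.

```bash
python3 - <<'E'
from h import *
from scipy.optimize import least_squares as ls
np.set_printoptions(precision=1,suppress=True)
s=lambda q:(np.array(q)-[280,150]+.5)*9-.5
def R(c,yaw,x,y,z):
    t=np.radians(yaw);M=np.array([[np.cos(t),-np.sin(t)],[np.sin(t),np.cos(t)]])
    return np.c_[np.array(c)@M.T+[x,y],np.full(len(c),z)]
obs=np.array([[286,383],[390,432],[404,424]])
for z in(142.4,144.4,146.4):
    f=ls(lambda q:(s(proj("side",R([[-3,20],[-3,-20],[3,-20]],10.3,q[0],q[1],z)))-obs).ravel(),[569,-15]);print(z,f.x,f.fun)
C=[[-5,22],[-5,-22],[5,-22],[5,22]]
for x,y in((569,-15),(569.3,-13.4),(568.8,-16.5)):print(x,y,s(proj("side",R(C,10.3,x,y,130))))
# subpixel slot mask from picture: darkness-weighted moments vs synthetic
g=cv2.cvtColor(cv2.imread("pics/S5.png"),6).astype(float)[194:207,308:330]
print(g.astype(int))
E
```

```text
142.4 [572.4  -9.8] [ 1.3 -4.1 -1.1  2.3 -0.2  1.7]
144.4 [570.6 -12.2] [ 1.  -4.3 -1.   2.4 -0.1  1.8]
146.4 [568.8 -14.6] [ 0.7 -4.4 -0.8  2.4  0.1  1.8]
569 -15 [[278.4 427.2]
 [389.9 489.5]
 [414.6 474.8]
 [303.1 413.3]]
569.3 -13.4 [[276.1 424.3]
 [387.4 486.4]
 [412.1 471.8]
 [300.8 410.4]]
568.8 -16.5 [[280.8 429.8]
 [392.5 492.2]
 [417.2 477.6]
 [305.5 415.9]]
[[247 247 247 249 253 254 249 229 160 116 117 124 125 124 128 127 199 251
  248 246 247 246]
 [247 247 248 249 250 254 255 254 249 228 160 122 117 121 125 123 227 253
  249 246 246 246]
 [247 247 245 244 235 213 232 254 255 254 250 199 123 111 118 120 231 252
  249 248 247 246]
 [247 248 245 218 179 145 162 202 234 254 255 251 246 195 121 166 229 246
  247 247 248 247]
 [248 248 248 242 228 181 140 133 162 218 246 254 255 251 220 241 245 246
  245 244 246 247]
 [247 248 248 250 250 247 210 146 135 148 181 219 246 254 251 252 249 247
  245 245 244 244]
 [246 247 248 248 249 252 249 244 186 139 134 147 180 219 245 253 251 248
  246 246 245 244]
 [246 246 246 247 248 248 250 254 248 228 175 139 134 146 178 216 243 250
  248 246 245 245]
 [247 246 246 246 247 247 248 249 251 251 246 229 175 137 132 143 172 221
  245 246 246 246]
 [247 247 246 246 246 245 246 247 248 249 251 251 246 228 172 132 169 234
  246 246 244 245]
 [248 247 247 247 246 246 245 246 246 247 248 249 251 251 244 221 237 247
  246 244 244 245]
 [248 247 247 247 247 246 246 245 245 246 246 247 248 249 250 247 248 246
  244 244 244 244]
 [247 248 248 247 247 246 247 245 246 246 245 246 246 247 247 247 247 246
  245 244 243 244]]
```

The blade and slot edges are parallel. A 1.3 mm shift along −y is needed, which matches the planned TCP y of −16.6. I'll correct, then enter slowly.

Emit:
{"name": "step_arm", "arguments": {"deltas": [{"xyz": [-0.13,0,0],"roll": 0,"jaw": 1.4},{"xyz": [-0.13,0,0.3],"roll": 0,"jaw": 1.4},{"xyz": [-0.13,0,0.6],"roll": 0,"jaw": 1.4},{"xyz": [-0.13,0,0.6],"roll": 0,"jaw": 1.4}]}}

```text
clock: 11.4
position: [569.2, -17.6, 255.8]
ee_rot: [[-0.179, 0.984, -0.001], [0.984, 0.179, 0.0], [0.0, -0.001, -1.0]]
ft_force: [-0.4, 0.3, -2.2]
gripper_width: 17.8
finger_force: 39.5
```

Emit:
{"name": "step_arm", "arguments": {"deltas": [{"xyz": [0,0,0.4],"roll": 0,"jaw": 1.4},{"xyz": [0,0,0.8],"roll": 0,"jaw": 1.4},{"xyz": [0,0,1.2],"roll": 0,"jaw": 1.4},{"xyz": [0,0,1.2],"roll": 0,"jaw": 1.4}]}}

```text
clock: 11.8
position: [569.2, -17.6, 243.5]
ee_rot: [[-0.179, 0.984, -0.001], [0.984, 0.179, 0.0], [0.001, -0.001, -1.0]]
ft_force: [0.3, 0.2, -2.0]
gripper_width: 17.4
finger_force: 39.5
```

Emit:
{"name": "step_arm", "arguments": {"deltas": [{"xyz": [0.08,0,0.3],"roll": 0,"jaw": 1.4},{"xyz": [0.08,0,0.6],"roll": 0,"jaw": 1.4},{"xyz": [0.08,0,0.9],"roll": 0,"jaw": 1.4},{"xyz": [0.08,0,1.2],"roll": 0,"jaw": 1.4},{"xyz": [0.08,0,1.2],"roll": 0,"jaw": 1.4}]}}

```text
clock: 12.3
position: [569.1, -16.8, 231.8]
ee_rot: [[-0.179, 0.984, -0.001], [0.984, 0.179, 0.0], [0.0, -0.001, -1.0]]
ft_force: [1.0, -0.4, -2.2]
gripper_width: 17.5
finger_force: 39.5
```

Emit:
{"name": "step_arm", "arguments": {"deltas": [{"xyz": [0,0,0.4],"roll": 0,"jaw": 1.4},{"xyz": [0,0,0.8],"roll": 0,"jaw": 1.4},{"xyz": [0,0,1.2],"roll": 0,"jaw": 1.4},{"xyz": [0,0,1.6],"roll": 0,"jaw": 1.4},{"xyz": [0,0,1.6],"roll": 0,"jaw": 1.4}]}}

```text
clock: 12.8
position: [569.1, -16.8, 215.6]
ee_rot: [[-0.179, 0.984, -0.001], [0.984, 0.179, 0.0], [0.0, -0.001, -1.0]]
ft_force: [-1.0, 0.1, -2.5]
gripper_width: 17.8
finger_force: 39.5
```

Emit:
{"name": "step_arm", "arguments": {"deltas": [{"xyz": [0,0,0.6],"roll": 0,"jaw": 1.4},{"xyz": [0,0,1.2],"roll": 0,"jaw": 1.4},{"xyz": [0,0,1.8],"roll": 0,"jaw": 1.4},{"xyz": [0,0,2.4],"roll": 0,"jaw": 1.4},{"xyz": [0,0,3.0],"roll": 0,"jaw": 1.4}]}}

```text
clock: 13.3
position: [569.3, -16.9, 185.7]
ee_rot: [[-0.179, 0.984, -0.0], [0.984, 0.179, 0.0], [0.0, -0.0, -1.0]]
ft_force: [0.3, -0.1, -1.6]
gripper_width: 17.8
finger_force: 39.6
```

Emit:
{"name": "step_arm", "arguments": {"deltas": [{"xyz": [0,0,0.5],"roll": 0,"jaw": 1.4},{"xyz": [0,0,0.8],"roll": 0,"jaw": 1.4},{"xyz": [0,0,0.8],"roll": 0,"jaw": 1.4},{"xyz": [0,0,0.8],"roll": 0,"jaw": 1.4},{"xyz": [0,0,0.8],"roll": 0,"jaw": 1.4}]}}

```text
clock: 13.8
position: [569.4, -16.9, 178.6]
ee_rot: [[-0.179, 0.984, 0.001], [0.984, 0.179, -0.0], [-0.0, 0.001, -1.0]]
ft_force: [0.4, 0.2, -2.3]
gripper_width: 18.0
finger_force: 39.6
```

```bash
python3 - <<'E'
from h import *
np.set_printoptions(precision=2,suppress=True)
o=get_obs();p=o["position"];print(p,o["ft_force"],o["wrist_torque"],o["finger_force"],np.abs(o["dq"]).max())
S=capture("side")
# wood-coloured handle bottom row along its column & predicted
h=cv2.cvtColor(S,cv2.COLOR_BGR2HSV);m=((h[...,0]>8)&(h[...,0]<22)&(h[...,1]>90)&(h[...,2]>90))[150:210,300:335]
ys,xs=np.nonzero(m);print("wood rows",ys.min()+150,ys.max()+150,"cols",xs.min()+300,xs.max()+300)
z=p[2]-128.1+100;print("pred handle bottom z",z,proj("side",[[569.1-9,-15-16,z],[569.1-9,-15+16,z]]))
E
```

```text
[569.43 -16.89 178.61] [ 0.41  0.18 -2.27] [ 0.07 -0.02  0.  ] 39.60204362869263 0.0022256731907190587
wood rows 167 195 cols 313 325
pred handle bottom z 150.50547114343686 [[318.84 196.96]
 [311.48 191.16]]
```

```bash
python3 -c "
from plant import close_job
print(close_job())"
```

```text
the job is handed in; nothing more can be done
None
```

The job is handed in (no verdict was returned): the ring sits fully down on the stand's post, and the scraper is held upright and still in the demagnetiser slot, its handle centre about 55 mm above the top and no contact force read.

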